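Rock the seesaw gate over and feed the wooden balls into the other tray

ROBOT

A 7-joint arm with a two-finger parallel gripper is mounted at the origin on a cart in front of the work surface, level with it; the furniture and walls round the work are solid. World frame = base frame: x ahead of the robot, y to its left, z up, the work surface at z = 0. Lengths are in m, angles in rad, forces in N, time in s.
With the tool pointing down it reaches from about 0.4 to 0.85 m from the base axis. Payload 4.5 kg.
Tool frame: the origin (TCP) lies at the very end of the fingers, on their centre line; the grasp point (between the pads) lies 19 mm behind it; x points along the fingers, y is the direction in which the jaws open and shut, and the axes are right-handed (so a half turn about x gives the same grasp; the last joint's range is limited). The gripper opens to 88 mm and grips with 3 to 60 N. Pads are 18 mm wide; open, the fingers measure 123 mm over their backs; the gripper's body (75 mm by 187 mm) begins 45 mm behind the grasp point.
Start: joints at [-1.109, 0.689, -0.195, 1.565, 0.157, 0.902, -0.215], TCP at [0.259, 0.569, 0.203] pointing down, gripper open.
Joint ranges: [-3.01, 3.01], [-0.46, 2.08], [-1.47, 1.51], [0.13, 2.56], [-1, 4.14], [0.04, 2.09], [-2.66, 2.66]. Speed limits (rad/s): [2.57, 2.57, 3.14, 3.14, 3.14, 3.14, 3.14].

INTERFACE

Orientations are given as a rotation vector (axis times angle).
In Python, from bench import bot, read_camera, camera_params gives the robot as it stands.
- The arm moves only by the tool apply_moves, never from a script. Its argument "increments" is a list of rows, each a list of 7 numbers: the shift along the tool's x, y, z in m, then the turn, a rotation vector about the tool's x, y, z in rad, then the finger opening in m, from 0 to 0.0881. In form: [[tx, ty, tz, wx, wy, wz, fingers], ...]. A call has 1 to 20 rows; each row shifts and turns the commanded pose from where the row before left it, along the tool's axes as they then stand; what a row does not reach is not made up. A row lasts 1/8 s, in which the tool goes at most 62.5 mm and 10.7 degrees, less where a joint would pass 70% of its speed; a pose out of reach is approached as far as the arm can. A call with a gripper value outside its range is refused whole. The fingers move at their own pace and stop on an object; "squeeze" is the grip in N (left out, the last holds). Time passes only in rows, so rows that do not move let the fingers close. It gives the time, the measured TCP pose, the force and the opening at its end, in the units of the state.
- bot.get_obs(): the state, without advancing time (a new reading comes with each control period).
- read_camera(name): name is "scene" or "top" or "wrist"; returns the picture (420x560x3 uint8, red, green, blue); there is no depth.
- camera_params(name): a dict with "fov_y" (degrees; the focal length in pixels is half the picture's height over the tangent of half this angle, whatever the lens; pixels are square), "cx", "cy" (the principal point, pixels), "pose" (4x4, takes a point from camera to world coordinates). Camera axes: x right, y down, z forward; pixel columns grow to the right and rows downward; lengths in m; the calibration is good to about 2 mm. A picture is of the moment at which its call begins: read the wrist's pose just before it. camera_params takes no time and is no camera call; for the wrist camera it gives the pose at the moment of the call.
- bot.sign_off(): hands the job in, once; it reports no verdict.
The state is a dict: "time": time; "qpos": joint angles; "joint_vel": joint speeds; "effort": joint torques, N m; "tcp_pos": TCP position; "tool_rot": TCP orientation; "ft_force": force on the tool from outside, world axes, zero at the start; "ft_torque": the same for the moment, N m; "finger_gap": finger opening in m.
Only numpy, scipy, OpenCV 4.12 (cv2) and the standard library are available. Lean on these libraries where they do the work, as an engineer would, in place of code of your own. Each camera call takes 0.05 s, during which the arm holds its last target.

TASK

Press down the raised end of the seesaw gate with the fingertips so that it rocks over its pivot and comes to rest on its other side. Then push both wooden balls along the feed shelf and off its lip onto the gate, so that they run down into the tray on the side that is now low. Only press and push, never pick the balls up, and leave the screw tin, the pliers and the tape measure where they are.

Things in the scene. Friction and masses are not known exactly. Their poses are not given: they have to be found in the camera images.
- stand: fixed plywood sorting stand; its place and yaw vary. Origin on the worktop (z = 0) under the middle of the seesaw gate; x points away from the robot, along the feed shelf towards the gate, y to the left along the gate, z up. The gate's pivot pin lies along x at y = 0, 85 mm high. Base board 12 mm thick
- shelf_lip (a point): on the stand: middle of the feed shelf's top face at the edge where its lip begins, 120 mm up, at x -50 mm. The shelf runs from here 92 mm towards the robot to an open end; rails at y +-19 to 25 mm rise 8 mm. Shallow cross slots (10 mm wide) 16 and 60 mm before this edge hold the balls. The lip slopes down onto the gate: pushed over this edge, a ball rolls on by itself
- tray_left (a point): on the stand: middle of the left tray's floor, 17 mm above the worktop; the floor slopes down to the front by 0.12 rad. Inside 86 mm (x) by 85 mm (y). Wall tops above the worktop: front and back 57 mm, outer end 110 mm, inner end 52 mm
- tray_right (a point): on the stand: middle of the floor of the like tray at the right (-y) end
- gate (a joint): tilt of the seesaw gate, an aluminium channel 210 mm long (along y), 54 wide, 50 high; balls enter by a gap in its near wall. Rad: -0.22 left end down, +0.22 right end down (left raised); stops at both. A steel weight on its far side (36 mm disc) makes it top-heavy: it starts on one stop, which varies; pressed past level it drops to the other. Under 2 N tips it. Balls on it roll off the low end into that tray
- plate_left (a point): centre of the top face of the flat press plate over the channel at the gate's left (+y) end, 54 mm (x) by 50 mm (y), 80 mm from the pivot along the channel, 66 mm above it. It moves with the gate: about 167 mm above the worktop when raised, 132 mm when down, and shifts outward 29 mm along y as it goes down
- plate_right (a point): centre of the top face of the like press plate at the gate's right (-y) end
- front_ball_center (a point): centre of the smooth varnished wooden ball, 40 mm across, about 30 g, that starts in the shelf slot nearer the gate; centre starts about 19 mm above the shelf's top
- rear_ball_center (a point): centre of the second, like ball, in the slot farther from the gate, 44 mm before the first, on the robot's side, with nothing between it and the shelf's open end; pushed towards the gate it pushes the front ball on ahead of it
- screw_tin: a loose round tin 66 mm across, 32 mm high, standing to the left of the left tray; origin under its centre. To be left alone
- pliers: loose pliers lying on the worktop in front of the left tray, 160x44x14 mm, long axis its own x; origin under the centre. To be left alone
- tape_measure: a loose tape measure standing on the worktop in front of the right tray, 32x93x64 mm (64 high); origin under its centre. To be left alone
Things that resemble listed ones, but are neither listed nor needed, are in the scene too. What is shaped like the part that bears front_ball_center but orange is not meant.

How it is judged:
By the outcome, as a careful person would: the job done as asked, in the order asked, and still so for the second after the job is handed in, with the robot touching nothing.
It also fails if it takes over 42 s, if anything falls off the work surface, if the arm or the gripper's body presses on something with over 40 N, if the wrist force passes 120 N, or if a joint passes its speed limit or range.

## Working session

There is one attempt and no reset: what is moved stays moved. The work goes in short steps, Python scripts to look and compute and a tool call to move; the robot and the scene stay as the last step left them, time stands still between calls to the robot, and variables do not carry over. Pictures are saved under pics/ and viewed, and the job is handed in when it is done.

Besides the shell and the picture viewer there is one more tool, called after ">>>" as a command line: name --pt "numbers of a row" for each row, then --argument value for the rest. apply_moves: Moves the arm, as the interface text tells. Its arguments: {"type":"object","properties":{"increments":{"type":"array"},"squeeze":{"type":"number"}},"required":["increments"]}

```bash
ls; mkdir -p pics; python3 - <<'E'
from bench import bot, read_camera, camera_params
import cv2
print(bot.get_obs())
for n in ["scene","top"]:
    im=read_camera(n); cv2.imwrite(f"pics/{n}0.png",cv2.cvtColor(im,cv2.COLOR_RGB2BGR)); print(n,camera_params(n))
E
```

```text
pics
{'time': 0.0, 'qpos': array([-1.10917531,  0.69000543, -0.19448321,  1.56638175,  0.15731154,
        0.90248097, -0.21509568]), 'joint_vel': array([ 0.0008494 ,  0.00022485,  0.00078368,  0.00055516,  0.00136109,
       -0.0008702 ,  0.0015707 ]), 'effort': array([-7.66013250e-05, -5.27567697e+01, -1.26650132e+00, -1.53436553e+01,
       -5.24637464e-02,  6.34870099e-03,  1.75250370e-04]), 'tcp_pos': array([0.25907684, 0.56798615, 0.20248588]), 'tool_rot': array([ 0.33401925,  1.54487668, -0.33697372]), 'ft_force': array([ 0.97646403, -0.24239563, -0.33224811]), 'ft_torque': array([-0.01851426, -0.01348185,  0.02055501]), 'finger_gap': 0.0881162013044604}
scene {'fov_y': 46.590617407291035, 'cx': 283.7123926086525, 'cy': 216.85160107575405, 'pose': array([[ 0.88735658, -0.20911238,  0.41093833,  0.05747081],
       [-0.46063999, -0.44114557,  0.77019568, -0.69887874],
       [ 0.02022618, -0.87273283, -0.48777895,  0.66765868],
       [ 0.        ,  0.        ,  0.        ,  1.        ]])}
top {'fov_y': 50.18271370931631, 'cx': 276.62314319332353, 'cy': 210.06854120249974, 'pose': array([[-0.02484088, -0.99138194,  0.12862649,  0.44171458],
       [-0.99942505,  0.0216578 , -0.02608673,  0.21443743],
       [ 0.02307615, -0.12920055, -0.99134994,  1.04571434],
       [ 0.        ,  0.        ,  0.        ,  1.        ]])}
```

View pics/scene0.png

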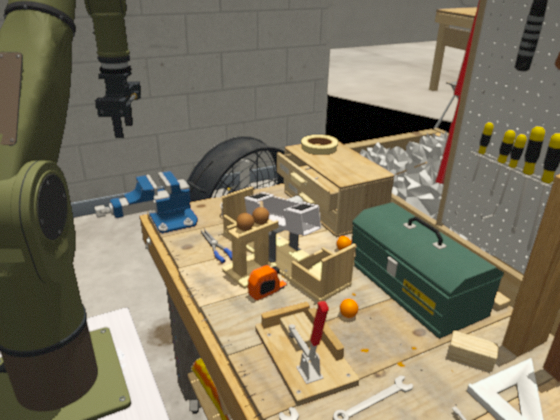

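View pics/top0.png

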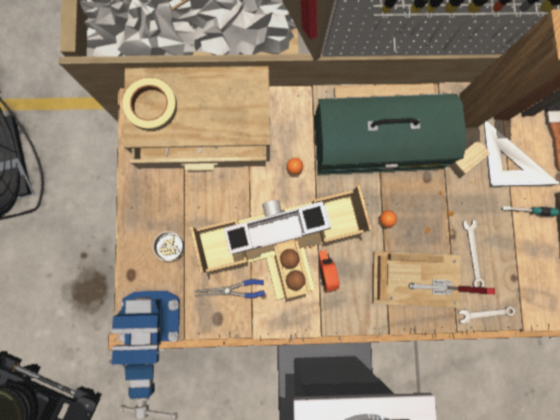

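The top view shows the gate from about (238,237) to (315,217), the balls at (289,258) and (295,280), and the tape measure at (329,270). I'll enlarge both views.

```bash
python3 - <<'E'
import cv2
a=cv2.imread("pics/top0.png")[175:315,180:380]; cv2.imwrite("pics/top0c.png",cv2.resize(a,None,fx=4,fy=4,interpolation=cv2.INTER_CUBIC))
a=cv2.imread("pics/scene0.png")[175:310,190:370]; cv2.imwrite("pics/scene0c.png",cv2.resize(a,None,fx=4.4,fy=4.4,interpolation=cv2.INTER_CUBIC))
E
```

```text
(no output)
```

View pics/top0c.png

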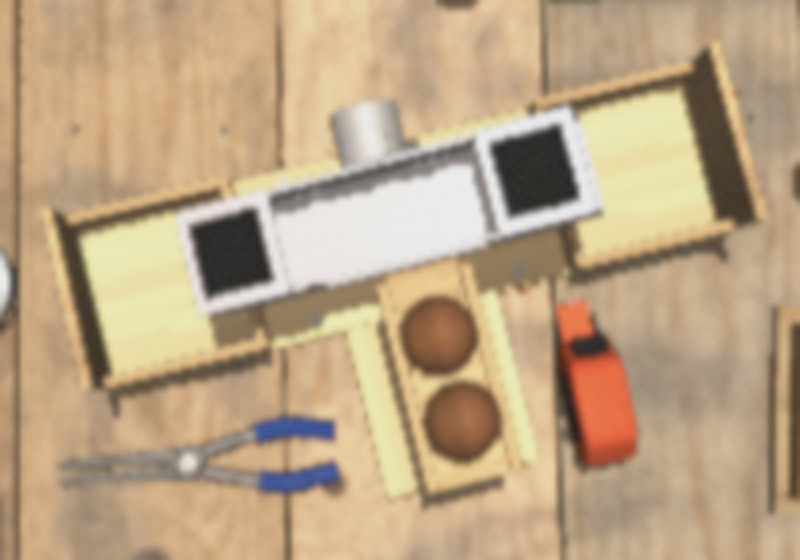

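View pics/scene0c.png

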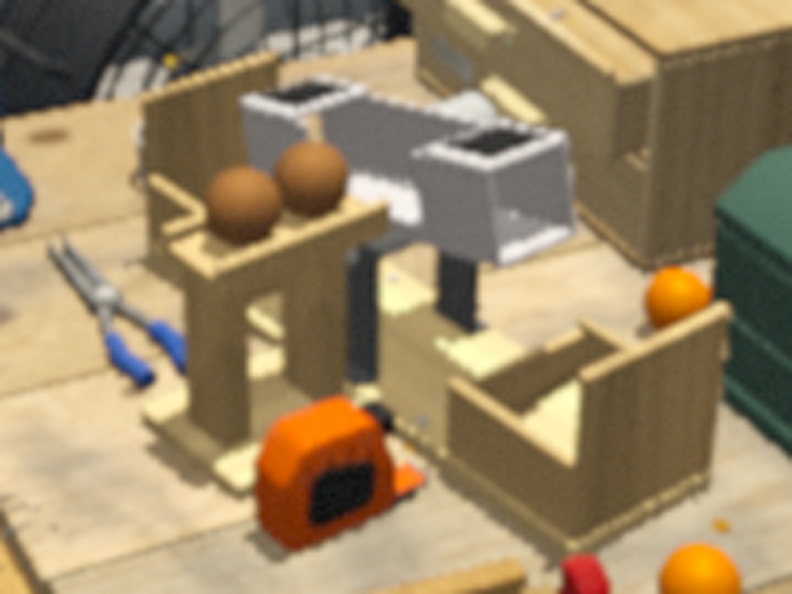

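```bash
cat > h.py <<'E'
import numpy as np
from scipy.spatial.transform import Rotation as R
def proj(P,c,H=420):
    f=H/2/np.tan(np.radians(c['fov_y'])/2); T=np.linalg.inv(c['pose']); p=T[:3,:3]@P+T[:3,3]
    return np.array([c['cx']+f*p[0]/p[2],c['cy']+f*p[1]/p[2]])
def world(L,s):
    c,d=np.cos(s[2]),np.sin(s[2]); L=np.array(L,float)
    return np.array([s[0]+c*L[0]-d*L[1],s[1]+d*L[0]+c*L[1],L[2]])
E
python3 - <<'E'
from h import *
from bench import bot, camera_params
from scipy.optimize import least_squares
L={'f':(-.066,0,.139),'r':(-.110,0,.139),'pr':(0,-.0637,.1669),'pl':(0,.0925,.132)}
o=[]
t=camera_params('top');s=camera_params('scene')
for k,u,v in [('f',438,334),('r',463,421),('pr',536,171),('pl',232,250)]: o.append((t,k,180+(u+.5)/4-.5,175+(v+.5)/4-.5))
for k,u,v in [('f',312,178),('r',243,204),('pr',492,141),('pl',308,92)]: o.append((s,k,190+u/4.4,175+v/4.4))
fn=lambda p:np.concatenate([proj(world(L[k],p),c)-[u,v] for c,k,u,v in o])
r=least_squares(fn,[.5,.2,0]); print(r.x,np.round(r.fun.reshape(-1,2),1))
for k in L: print(k,world(L[k],r.x))
Rm=R.from_rotvec(bot.get_obs()['tool_rot']).as_matrix();print(Rm)
E
```

```text
[0.52563319 0.17997467 0.21060262] [[ 0.8  0.1]
 [-0.2 -0.2]
 [ 0.4  0.3]
 [ 0.3  0.1]
 [-0.  -0.7]
 [-0.4 -0.7]
 [ 0.6 -1.1]
 [-0.5 -1.1]]
f [0.46109145 0.16617742 0.139     ]
r [0.41806363 0.15697926 0.139     ]
pr [0.53894963 0.11768212 0.1669    ]
pl [0.50629613 0.2704309  0.132     ]
[[-5.97667835e-04  4.14789858e-01  9.09917038e-01]
 [-1.53547267e-03  9.09915747e-01 -4.14790278e-01]
 [-9.99998643e-01 -1.64505956e-03  9.30711179e-05]]
```

The fit puts the stand at (0.5256, 0.180) with yaw 0.211, and residuals are about 1 px or less. The gate's left end is down, so I press the right plate. First I'll lift, turn the tool to the stand's axes and close the fingers.

>>> apply_moves --pt "-0.0125 0 0 -0.16 0 0 0" --pt "-0.0125 0 0 -0.16 0 0 0" --pt "-0.0125 0 0 -0.16 0 0 0" --pt "-0.0125 0 0 -0.16 0 0 0" --pt "0 -0.03 0.01 0 0 0 0" --pt "0 -0.03 0.01 0 0 0 0" --pt "0 -0.03 0.01 0 0 0 0" --pt "0 -0.03 0.01 0 0 0 0" --pt "0 -0.03 0.01 0 0 0 0" --pt "0 -0.03 0.01 0 0 0 0" --pt "0 -0.03 0.01 0 0 0 0" --pt "0 -0.03 0.01 0 0 0 0" --pt "0 -0.03 0.01 0 0 0 0" --pt "0 -0.03 0.01 0 0 0 0" --pt "0 -0.03 0.01 0 0 0 0" --pt "0 -0.03 0.01 0 0 0 0" --pt "0 -0.03 0.012 0 0 0 0" --pt "0 -0.03 0.012 0 0 0 0" --pt "0 -0.03 0.012 0 0 0 0" --pt "0 -0.03 0.012 0 0 0 0" --squeeze 5

```text
time: 2.6
tcp_pos: [0.5249, 0.1338, 0.253]
tool_rot: [-0.167, 1.565, 0.167]
ft_force: [0.5, -0.3, -0.5]
finger_gap: 0.0007
```

```bash
cat >> h.py <<'E'
S=np.array([.52563,.17997,.2106])
def local():
    from bench import bot
    o=bot.get_obs(); d=o['tcp_pos'][:2]-S[:2]; c,s=np.cos(S[2]),np.sin(S[2])
    print('t',o['time'],'local',np.round([c*d[0]+s*d[1],-s*d[0]+c*d[1],o['tcp_pos'][2]],4),'F',np.round(o['ft_force'],1),'gap',o['finger_gap'])
    print(np.round(R.from_euler('z',-S[2]).as_matrix()@R.from_rotvec(o['tool_rot']).as_matrix(),3).tolist(), np.round(o['qpos'],2))
E
python3 -c "
from h import *; local()"
```

```text
t 2.6 local [-0.0104 -0.045   0.253 ] F [ 0.5 -0.3 -0.5] gap 0.0007493018407319851
[[-0.001, -0.002, 1.0], [-0.0, 1.0, 0.002], [-1.0, -0.0, -0.001]] [-0.07  0.54 -0.42  1.75  0.27  0.91  1.18]
```

>>> apply_moves --pt "0 -0.015 0.005 0 0 0 0" --pt "0 -0.015 0.005 0 0 0 0" --pt "0.03 0 0 0 0 0 0" --pt "0.03 0 0 0 0 0 0" --pt "0.015 0 0 0 0 0 0" --pt "0.006 0 0 0 0 0 0" --pt "0.006 0 0 0 0 0 0" --pt "0.006 0 0 0 0 0 0" --pt "0.006 0 0 0 0 0 0" --pt "0.006 0 0 0 0 0 0" --pt "0.005 0 0 0 0 0 0" --pt "0 0 0 0 0 0 0"

```text
time: 4.1
tcp_pos: [0.5404, 0.1076, 0.1429]
tool_rot: [-0.167, 1.565, 0.167]
ft_force: [0.8, 0.1, 0.4]
finger_gap: 0.0005
```

```bash
python3 -c "
from h import *; local()
from bench import read_camera; import cv2
a=read_camera('scene')[:,:,::-1][120:310,170:400]; cv2.imwrite('pics/s1.png',cv2.resize(a,None,fx=3,fy=3))"
```

```text
t 4.1 local [-0.0007 -0.0739  0.1429] F [0.8 0.1 0.4] gap 0.00047477293310198244
[[-0.001, -0.002, 1.0], [0.0, 1.0, 0.002], [-1.0, 0.0, -0.001]] [-0.07  0.69 -0.35  1.85  0.36  0.67  1.15]
```

View pics/s1.png

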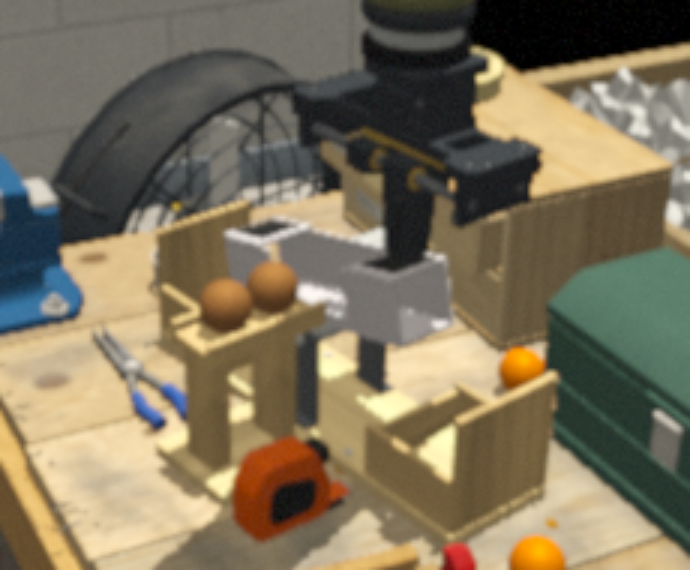

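The gate has dropped right-end-down: the plate has left the fingertips and the force reads about zero. Next I lift and go behind the rear ball.

>>> apply_moves --pt "-0.02 0 0 0 0 0 0" --pt "-0.035 0 0 0 0 0 0" --pt "-0.035 0 0 0 0 0 0" --pt "0 0.009 -0.018 0 0 0 0" --pt "0 0.009 -0.018 0 0 0 0" --pt "0 0.009 -0.018 0 0 0 0" --pt "0 0.009 -0.018 0 0 0 0" --pt "0 0.009 -0.018 0 0 0 0" --pt "0 0.009 -0.018 0 0 0 0" --pt "0 0.009 -0.018 0 0 0 0" --pt "0 0.01 -0.02 0 0 0 0" --pt "0 0 0 0 0 0 0"

```text
time: 5.65
tcp_pos: [0.3816, 0.1485, 0.2337]
tool_rot: [-0.169, 1.564, 0.168]
ft_force: [0.8, -0.2, -0.1]
finger_gap: 0.0004
```

```bash
python3 -c "
from h import *; local()
from bench import read_camera; import cv2
a=read_camera('scene')[:,:,::-1][120:310,170:400]; cv2.imwrite('pics/s2.png',cv2.resize(a,None,fx=3,fy=3))
a=read_camera('top')[:,:,::-1][175:315,180:380]; cv2.imwrite('pics/t2.png',cv2.resize(a,None,fx=4,fy=4))"
```

```text
t 5.65 local [-0.1474 -0.0007  0.2337] F [ 0.8 -0.2 -0.1] gap 0.00037774837500982995
[[0.0, -0.004, 1.0], [-0.0, 1.0, 0.004], [-1.0, -0.0, 0.0]] [-0.17  0.39 -0.44  2.12  0.26  0.68  1.  ]
```

View pics/s2.png

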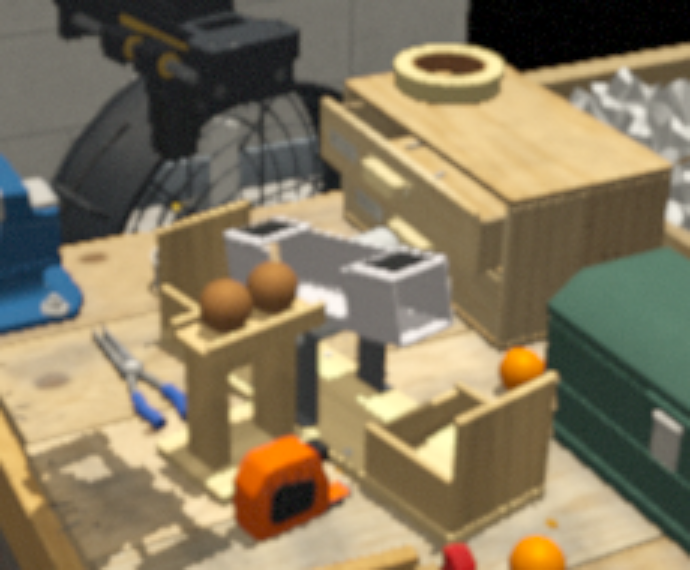

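View pics/t2.png

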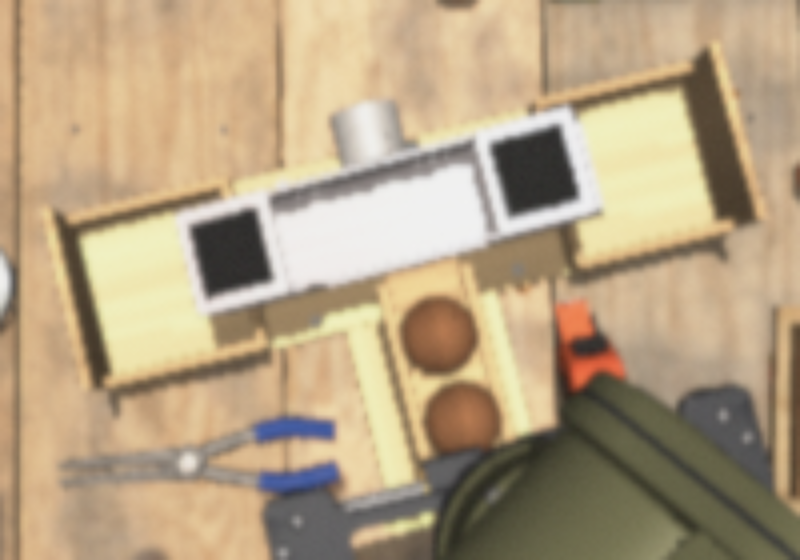

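The gate looks unchanged from the start: the plates sit at the same pixels. My first tilt assumption may be wrong, so I'll test both hypotheses.

```bash
python3 - <<'E'
from h import *
from bench import bot, camera_params
from scipy.optimize import least_squares
t=camera_params('top');s=camera_params('scene')
def pt(x,y,z,q):
    return (x,y*np.cos(q)-z*np.sin(q),.085+y*np.sin(q)+z*np.cos(q))
for q in (-.22,.22,None):
    o=[]
    for k,u,v in [('f',438,334),('r',463,421),('pr',536,171),('pl',232,250),('tl0',47,212),('tl1',95,388),('tr0',714,45),('tr1',764,218)]: o.append((t,k,180+(u+.5)/4-.5,175+(v+.5)/4-.5))
    for k,u,v in [('f',312,178),('r',243,204),('pr',492,141),('pl',308,92)]: o.append((s,k,190+u/4.4,175+v/4.4))
    def fn(p):
        g=p[3] if q is None else q
        L={'f':(-.066,0,.139),'r':(-.110,0,.139),'pr':pt(0,-.08,.066,g),'pl':pt(0,.08,.066,g)}
        w=p[4];h=p[5];
        L.update(tl0=(h,w,.11),tl1=(-h,w,.11),tr0=(h,-w,.11),tr1=(-h,-w,.11))
        return np.concatenate([proj(world(L[k],p),c)-[u,v] for c,k,u,v in o])
    r=least_squares(fn,[.5,.2,.2,0,.2,.05]); print(q,r.x,r.cost,'\n',np.round(r.fun.reshape(-1,2),1).tolist())
E
```

```text
-0.22 [ 0.52521184  0.18031663  0.2230241  -1.8294578   0.1805933   0.04752373] 4.396130351049602 
 [[1.1, 0.2], [0.3, -0.1], [0.2, 0.1], [0.3, 0.8], [0.7, -0.7], [-1.0, -0.1], [0.1, -0.1], [-0.3, -0.2], [-0.0, -0.6], [-0.3, -0.4], [0.6, -1.2], [-1.0, -1.0]]
0.22 [0.5227378  0.18878985 0.24447401 3.05370157 0.18018225 0.04749823] 347.31248982810934 
 [[-2.4, 1.4], [-2.8, 0.9], [7.6, -1.0], [9.4, -1.9], [-3.2, 2.4], [-4.0, 2.8], [-4.9, -0.4], [-4.5, -0.8], [-2.2, -1.8], [-2.2, -1.5], [6.5, 15.9], [3.4, -10.9]]
None [ 0.5251908   0.1803805   0.22317693 -0.21646993  0.18059052  0.04752352] 4.371928414699164 
 [[1.0, 0.2], [0.3, -0.1], [0.3, 0.1], [0.4, 0.8], [0.7, -0.7], [-1.0, -0.1], [0.1, -0.1], [-0.3, -0.2], [-0.1, -0.6], [-0.3, -0.5], [0.6, -1.1], [-1.0, -1.1]]
```

```bash
python3 - <<'E'
from h import *
from bench import camera_params
import cv2
s=camera_params('scene')
for P in [(.5404,.1076,.1429),(.5404,.1076,.164)]:
    print((proj(np.array(P),s)-[170,120])*3)
a=cv2.imread('pics/s1.png')[150:380,200:480];b=cv2.imread('pics/s2.png')[150:380,200:480]
cv2.imwrite('pics/cmp.png',cv2.resize(cv2.hconcat([a,b]),None,fx=1.4,fy=1.4))
E
```

```text
[404.28599763 292.20511741]
[405.48228827 266.92820021]
```

View pics/cmp.png

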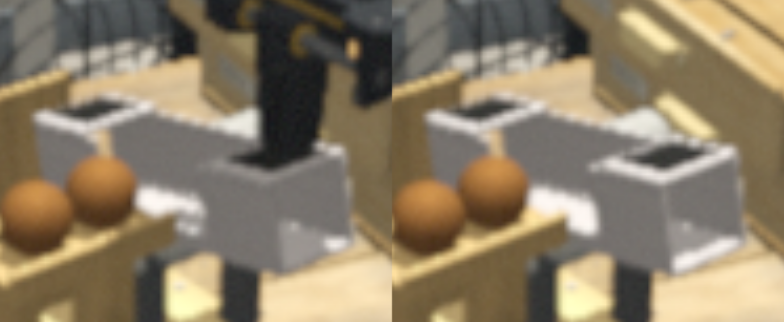

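```bash
python3 - <<'E'
from h import *
from bench import camera_params, read_camera
import cv2
s=camera_params('scene'); print((proj(np.array((.3816,.1485,.2337)),s)-[170,120])*3)
w=read_camera('wrist'); cv2.imwrite('pics/w2.png',w[:,:,::-1])
a=read_camera('scene')[:,:,::-1][190:240,235:330];cv2.imwrite('pics/gc.png',cv2.resize(a,None,fx=8,fy=8,interpolation=cv2.INTER_CUBIC))
E
```

```text
[177.5941499  198.34110137]
```

View pics/gc.png

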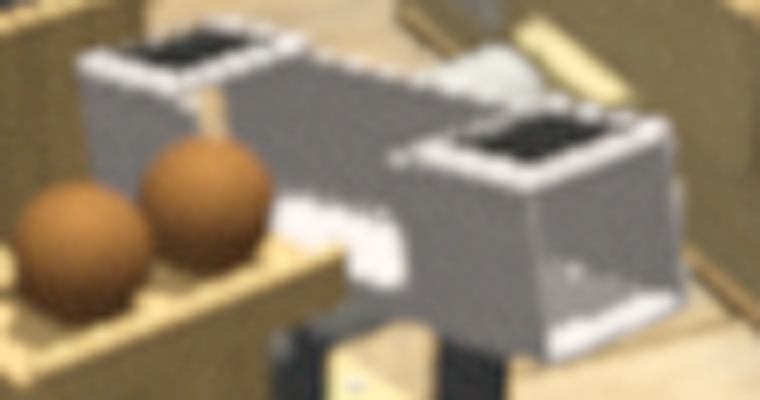

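View pics/w2.png

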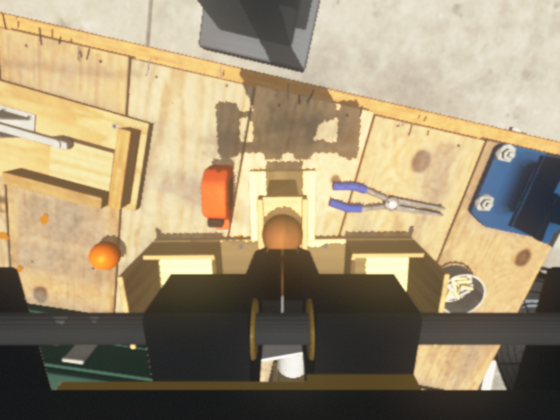

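```bash
python3 - <<'E'
from h import *
from bench import camera_params, read_camera, bot
import cv2
s=camera_params('scene'); print('start',proj(np.array((.259,.568,.2025)),s))
o=bot.get_obs(); Rm=R.from_rotvec(o['tool_rot']).as_matrix(); print(o['time'],o['tcp_pos'])
im=read_camera('scene')[:,:,::-1].copy()
for d in (0,.019,.064):
    p=proj(o['tcp_pos']-Rm[:,0]*d,s); print(d,p); cv2.circle(im,tuple(int(round(v)) for v in p),1,(0,0,255),-1)
cv2.imwrite('pics/s3.png',cv2.resize(im[70:240,160:340],None,fx=4,fy=4,interpolation=cv2.INTER_CUBIC))
im=cv2.imread('pics/scene0.png'); cv2.imwrite('pics/s0t.png',cv2.resize(im[50:160,60:200],None,fx=4,fy=4,interpolation=cv2.INTER_CUBIC))
w=camera_params('wrist'); print(w['pose'],w['fov_y'],proj(o['tcp_pos'],w), proj(world((-.11,0,.139),S),w), proj(world((0,-.0637,.1669),S),w))
E
```

```text
start [126.57460446 142.84202594]
5.85 [0.38370447 0.14818372 0.23342646]
0 [230.22009415 186.10673475]
0.019 [229.90161697 177.64461926]
0.064 [229.1229402  156.95474534]
[[-2.09667968e-01  9.33276586e-01  2.91606169e-01  3.08439515e-01]
 [ 9.77772641e-01  2.00103109e-01  6.26051806e-02  1.32066306e-01]
 [ 7.66483854e-05  2.98250835e-01 -9.54487524e-01  4.14916584e-01]
 [ 0.00000000e+00  0.00000000e+00  0.00000000e+00  1.00000000e+00]] 68.34295848689662 [281.83448719 237.74147707] [283.29668731 233.29647815] [218.17645444 348.39639089]
```

View pics/s3.png

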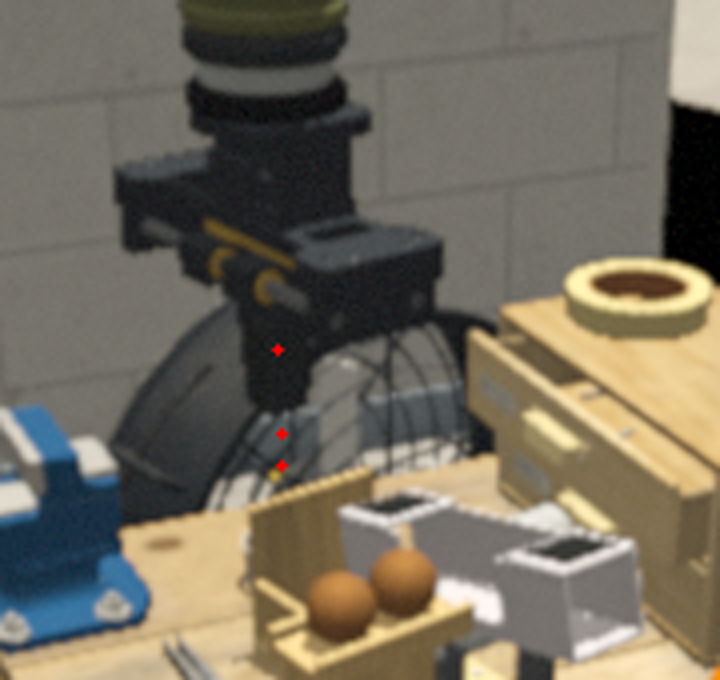

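View pics/s0t.png

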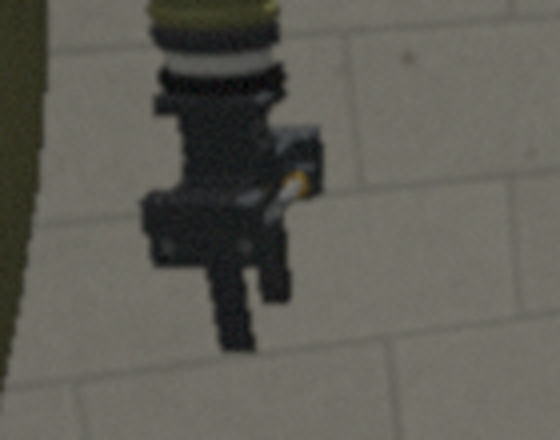

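```bash
python3 - <<'E'
from h import *
from bench import camera_params, bot
import cv2
o=bot.get_obs(); Rm=R.from_rotvec(o['tool_rot']).as_matrix(); w=camera_params('wrist');s=camera_params('scene')
for d in (0,.02,.03,.04): print(d,proj(o['tcp_pos']-Rm[:,0]*d,w),(proj(o['tcp_pos']-Rm[:,0]*d,s)-[160,70])*4)
im=cv2.imread('pics/w2.png'); cv2.imwrite('pics/w2c.png',cv2.convertScaleAbs(cv2.resize(im[200:330,200:360],None,fx=4.5,fy=4.5,interpolation=cv2.INTER_CUBIC),alpha=2.2))
E
```

```text
0 [281.78005434 237.4811017 ] [280.68910973 464.66724705]
0.02 [281.76248663 251.1329729 ] [279.35506589 429.01631707]
0.03 [281.75220153 259.12553117] [278.6781084  410.92533434]
0.04 [281.74067375 268.08377853] [277.994395   392.65380669]
```

View pics/w2c.png

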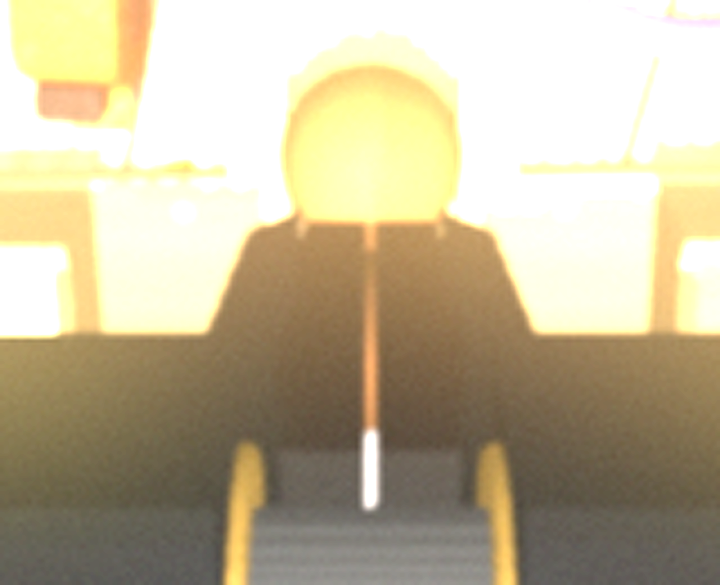

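The images show the real fingertip ends about 32 mm short of the nominal TCP: scene pixel row 408 against 466 predicted in the 4x crop, with the wrist view agreeing. So the first press never touched the plate. I'll repeat it with that offset, going lower.

>>> apply_moves --pt "0 -0.009 0.018 0 0 0 0" --pt "0 -0.009 0.018 0 0 0 0" --pt "0 -0.009 0.018 0 0 0 0" --pt "0 -0.009 0.018 0 0 0 0" --pt "0 -0.009 0.018 0 0 0 0" --pt "0 -0.009 0.018 0 0 0 0" --pt "0 -0.009 0.018 0 0 0 0" --pt "0 -0.01 0.019 0 0 0 0" --pt "0.03 0 0 0 0 0 0" --pt "0.03 0 0 0 0 0 0" --pt "0.02 0 0 0 0 0 0" --pt "0.007 0 0 0 0 0 0" --pt "0.006 0 0 0 0 0 0" --pt "0.006 0 0 0 0 0 0" --pt "0 0 0 0 0 0 0"

```text
time: 7.78
tcp_pos: [0.5398, 0.1075, 0.1344]
tool_rot: [-0.167, 1.564, 0.167]
ft_force: [-0.0, -0.1, 0.1]
finger_gap: 0.0006
```

```bash
python3 -c "
from h import *; local()
from bench import read_camera; import cv2
a=read_camera('scene')[:,:,::-1][120:310,170:400]; cv2.imwrite('pics/s4.png',cv2.resize(a,None,fx=3,fy=3))"
```

```text
t 7.775 local [-0.0013 -0.0739  0.1344] F [-0.  -0.1  0.1] gap 0.0005871426881412584
[[0.0, -0.002, 1.0], [0.0, 1.0, 0.002], [-1.0, 0.0, 0.0]] [-0.07  0.7  -0.35  1.86  0.37  0.65  1.14]
```

View pics/s4.png

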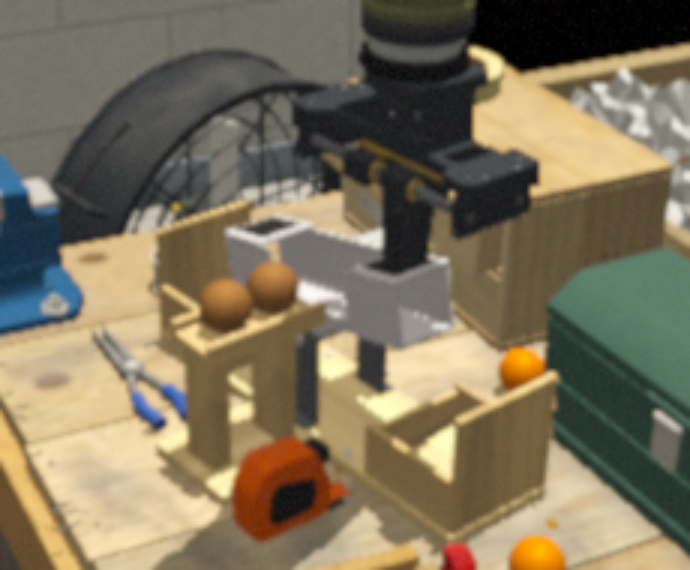

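The fingertip is just at the plate, so I'll press down another 25 mm.

>>> apply_moves --pt "0.006 0 0 0 0 0 0" --pt "0.006 0 0 0 0 0 0"

```text
time: 8.07
tcp_pos: [0.5399, 0.1073, 0.1222]
tool_rot: [-0.166, 1.564, 0.166]
ft_force: [-0.1, -1.4, 0.1]
finger_gap: 0.0003
```

>>> apply_moves --pt "0.006 0 0 0 0 0 0" --pt "0.006 0 0 0 0 0 0"

```text
time: 8.32
tcp_pos: [0.5396, 0.1075, 0.1098]
tool_rot: [-0.167, 1.565, 0.167]
ft_force: [-0.2, 0.9, 0.4]
finger_gap: 0.0005
```

```bash
python3 -c "
from h import *; local()
from bench import read_camera; import cv2
a=read_camera('scene')[:,:,::-1][120:310,170:400]; cv2.imwrite('pics/s5.png',cv2.resize(a,None,fx=3,fy=3))"
```

```text
t 8.325 local [-0.0015 -0.0738  0.1098] F [-0.2  0.9  0.4] gap 0.0004853212407869635
[[-0.0, -0.002, 1.0], [0.0, 1.0, 0.002], [-1.0, 0.0, -0.0]] [-0.09  0.74 -0.33  1.87  0.4   0.59  1.12]
```

View pics/s5.png

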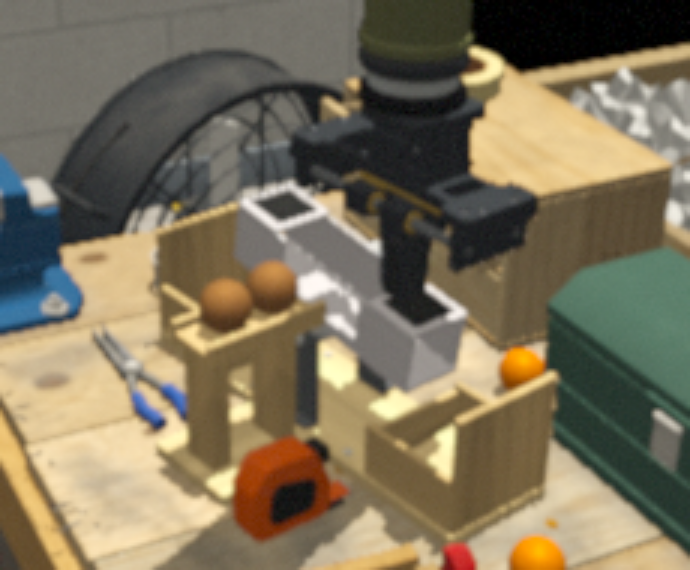

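The gate has now really rocked over: the right end is low at (410,310) and the left end raised at (280,205). Next I retract and go behind the rear ball.

>>> apply_moves --pt "-0.02 0 0 0 0 0 0" --pt "-0.03 0 0 0 0 0 0" --pt "-0.03 0 0 0 0 0 0" --pt "0 0.009 -0.018 0 0 0 0" --pt "0 0.009 -0.018 0 0 0 0" --pt "0 0.009 -0.018 0 0 0 0" --pt "0 0.009 -0.018 0 0 0 0" --pt "0 0.009 -0.018 0 0 0 0" --pt "0 0.009 -0.018 0 0 0 0" --pt "0 0.009 -0.02 0 0 0 0" --pt "0 0.011 -0.022 0 0 0 0" --pt "0 0 0 0 0 0 0" --pt "0 0 0 0 0 0 0"

```text
time: 10.0
tcp_pos: [0.3786, 0.1483, 0.1904]
tool_rot: [-0.166, 1.563, 0.166]
ft_force: [0.6, -0.3, -0.4]
finger_gap: 0.0004
```

```bash
python3 -c "
from h import *; local()
from bench import read_camera; import cv2
a=read_camera('scene')[:,:,::-1][120:310,170:400]; cv2.imwrite('pics/s6.png',cv2.resize(a,None,fx=3,fy=3))"
```

```text
t 10.0 local [-0.1504 -0.0003  0.1904] F [ 0.6 -0.3 -0.4] gap 0.0004288075701807564
[[0.001, -0.001, 1.0], [0.0, 1.0, 0.001], [-1.0, 0.0, 0.001]] [-0.23  0.46 -0.38  2.2   0.33  0.54  0.93]
```

View pics/s6.png

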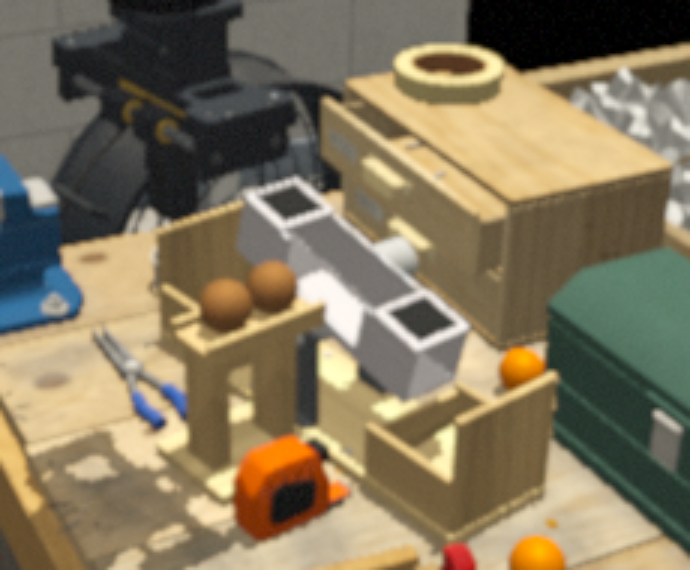

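>>> apply_moves --pt "0.02 0 0 0 0 0 0" --pt "0.02 0 0 0 0 0 0" --pt "0.02 0 0 0 0 0 0" --pt "0.014 0 0 0 0 0 0" --pt "0.013 0 0 0 0 0 0" --pt "0 0 0 0 0 0 0"

```text
time: 10.8
tcp_pos: [0.378, 0.1479, 0.1026]
tool_rot: [-0.167, 1.565, 0.166]
ft_force: [-0.3, 0.6, -0.3]
finger_gap: 0.0004
```

```bash
python3 -c "
from h import *; local()
from bench import read_camera; import cv2
a=read_camera('scene')[:,:,::-1][150:290,190:370]; cv2.imwrite('pics/s7.png',cv2.resize(a,None,fx=4.2,fy=4.2,interpolation=cv2.INTER_CUBIC))"
```

```text
t 10.8 local [-0.1511 -0.0005  0.1026] F [-0.3  0.6 -0.3] gap 0.0004161145531014609
[[-0.001, -0.001, 1.0], [-0.001, 1.0, 0.001], [-1.0, -0.001, -0.001]] [-0.36  0.63 -0.19  2.3   0.48  0.25  0.79]
```

View pics/s7.png

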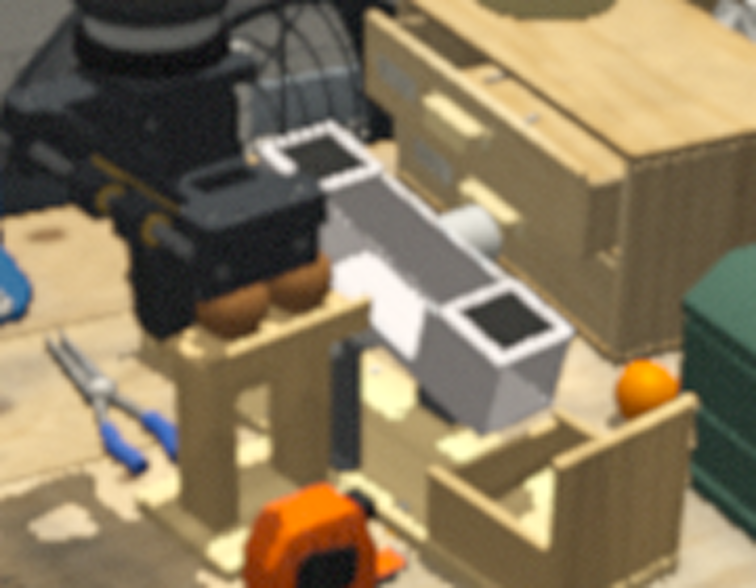

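>>> apply_moves --pt "0 0 0.005 0 0 0 0" --pt "0 0 0.005 0 0 0 0" --pt "0 0 0.005 0 0 0 0" --pt "0 0 0.005 0 0 0 0" --pt "0 0 0.005 0 0 0 0" --pt "0 0 0.005 0 0 0 0" --pt "0 0 0.005 0 0 0 0" --pt "0 0 0 0 0 0 0" --pt "0 0 0 0 0 0 0" --pt "0 0 0 0 0 0 0"

```text
time: 12.1
tcp_pos: [0.4114, 0.1555, 0.1033]
tool_rot: [-0.167, 1.565, 0.167]
ft_force: [-0.5, 0.2, 0.8]
finger_gap: 0.0007
```

```bash
python3 -c "
from h import *; local()
from bench import read_camera; import cv2
a=read_camera('scene')[:,:,::-1][150:290,190:370]; cv2.imwrite('pics/s8.png',cv2.resize(a,None,fx=4.2,fy=4.2,interpolation=cv2.INTER_CUBIC))"
```

```text
t 12.1 local [-1.168e-01 -1.000e-04  1.033e-01] F [-0.5  0.2  0.8] gap 0.0007075859321868864
[[-0.0, -0.002, 1.0], [-0.0, 1.0, 0.002], [-1.0, -0.0, -0.0]] [-0.31  0.65 -0.25  2.2   0.46  0.34  0.84]
```

View pics/s8.png

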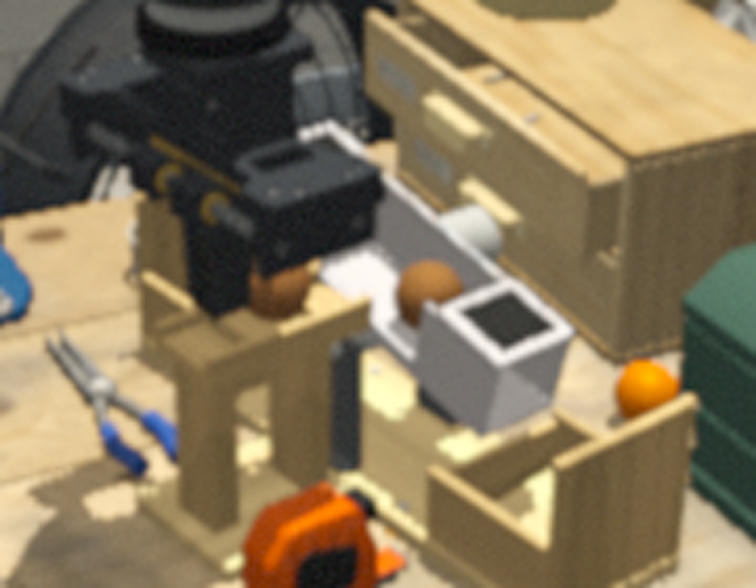

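The front ball is on the gate, rolling to the right. Next is the rear ball.

>>> apply_moves --pt "0 0 0 0 0 0 0" --pt "0 0 0 0 0 0 0" --pt "0 0 0 0 0 0 0" --pt "0 0 0 0 0 0 0" --pt "0 0 0.005 0 0 0 0" --pt "0 0 0.005 0 0 0 0" --pt "0 0 0.005 0 0 0 0" --pt "0 0 0.005 0 0 0 0" --pt "0 0 0.005 0 0 0 0" --pt "0 0 0.005 0 0 0 0" --pt "0 0 0.005 0 0 0 0" --pt "0 0 0.005 0 0 0 0" --pt "0 0 0.003 0 0 0 0" --pt "0 0 0 0 0 0 0"

```text
time: 13.9
tcp_pos: [0.4539, 0.1647, 0.1033]
tool_rot: [-0.166, 1.564, 0.167]
ft_force: [0.6, 0.1, 0.2]
finger_gap: 0.0004
```

```bash
python3 -c "
from h import *; local()
from bench import read_camera; import cv2
a=read_camera('scene')[:,:,::-1][150:290,190:370]; cv2.imwrite('pics/s9.png',cv2.resize(a,None,fx=4.2,fy=4.2,interpolation=cv2.INTER_CUBIC))"
```

```text
t 13.9 local [-0.0733  0.      0.1033] F [0.6 0.1 0.2] gap 0.00037242950727715086
[[0.0, -0.001, 1.0], [0.0, 1.0, 0.001], [-1.0, 0.0, 0.0]] [-0.26  0.69 -0.29  2.08  0.44  0.43  0.89]
```

View pics/s9.png

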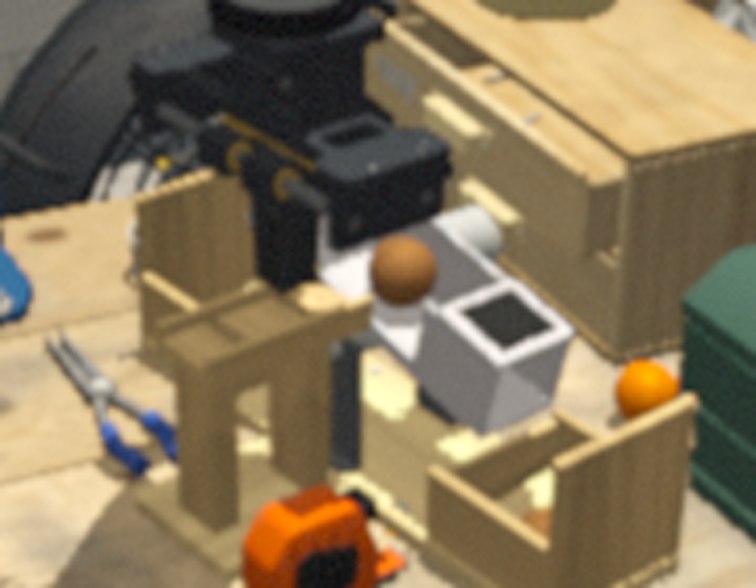

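Both balls are off the shelf; the first is already in the right tray at (538,522). Now I back off, raise the arm and check.

>>> apply_moves --pt "0 0 -0.01 0 0 0 0" --pt "-0.01 0 -0.015 0 0 0 0" --pt "-0.02 0 -0.015 0 0 0 0" --pt "-0.03 0 -0.01 0 0 0 0" --pt "-0.03 0 0 0 0 0 0" --pt "-0.03 0.02 0 0 0 0 0" --pt "0 0.03 0 0 0 0 0" --pt "0 0.03 0 0 0 0 0" --pt "0 0.03 0 0 0 0 0" --pt "0 0.03 0 0 0 0 0" --pt "0 0.03 0 0 0 0 0" --pt "0 0.03 0 0 0 0 0" --pt "0 0 0 0 0 0 0" --pt "0 0 0 0 0 0 0" --pt "0 0 0 0 0 0 0" --pt "0 0 0 0 0 0 0" --pt "0 0 0 0 0 0 0" --pt "0 0 0 0 0 0 0"

```text
time: 16.2
tcp_pos: [0.3628, 0.3494, 0.2233]
tool_rot: [-0.166, 1.564, 0.166]
ft_force: [0.2, -0.4, 0.1]
finger_gap: 0.0005
```

```bash
python3 -c "
from h import *; local()
from bench import read_camera; import cv2
a=read_camera('scene')[:,:,::-1][150:310,190:370]; a=cv2.resize(a,(450,400))
b=cv2.resize(read_camera('top')[:,:,::-1][150:310,130:390],(650,400));cv2.imwrite('pics/sA.png',a);cv2.imwrite('pics/tA.png',b)"
```

```text
t 16.2 local [-0.1238  0.1997  0.2233] F [ 0.2 -0.4  0.1] gap 0.00047023197643102587
[[0.0, -0.001, 1.0], [0.0, 1.0, 0.001], [-1.0, 0.0, 0.0]] [-0.59  0.52 -0.41  1.89  0.29  0.78  0.62]
```

View pics/sA.png

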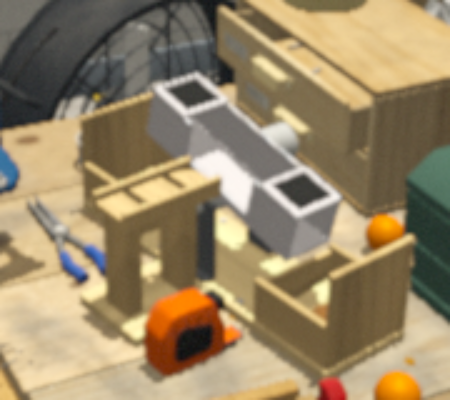

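View pics/tA.png

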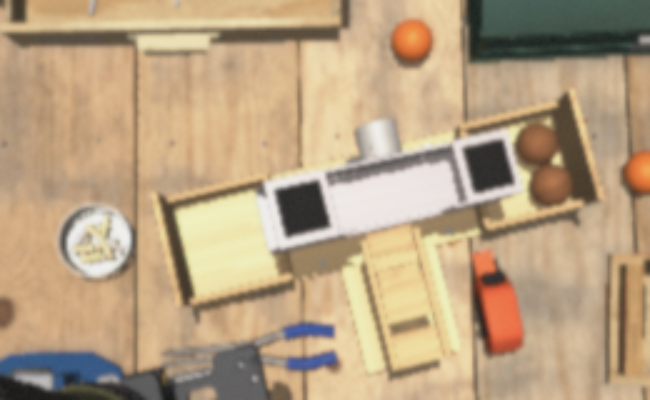

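Both brown balls are in the right tray, at (537,143) and (551,185), and the gate is right-down. I'll wait briefly and confirm they have settled.

>>> apply_moves --pt "0 0 0 0 0 0 0" --pt "0 0 0 0 0 0 0" --pt "0 0 0 0 0 0 0" --pt "0 0 0 0 0 0 0" --pt "0 0 0 0 0 0 0" --pt "0 0 0 0 0 0 0" --pt "0 0 0 0 0 0 0" --pt "0 0 0 0 0 0 0"

```text
time: 17.3
tcp_pos: [0.3627, 0.3496, 0.2233]
tool_rot: [-0.167, 1.564, 0.167]
ft_force: [-0.5, 0.3, 0.1]
finger_gap: 0.0005
```

```bash
python3 -c "
from h import *; local()
from bench import read_camera,bot; import cv2
b=cv2.resize(read_camera('top')[:,:,::-1][150:310,130:390],(650,400));cv2.imwrite('pics/tB.png',b)
print(np.abs(b.astype(int)-cv2.imread('pics/tA.png')).max())"
```

```text
t 17.3 local [-0.1238  0.1999  0.2233] F [-0.5  0.3  0.1] gap 0.0005045391293997559
[[-0.0, -0.002, 1.0], [0.0, 1.0, 0.002], [-1.0, 0.0, -0.0]] [-0.59  0.52 -0.41  1.89  0.29  0.78  0.62]
35
```

View pics/tB.png

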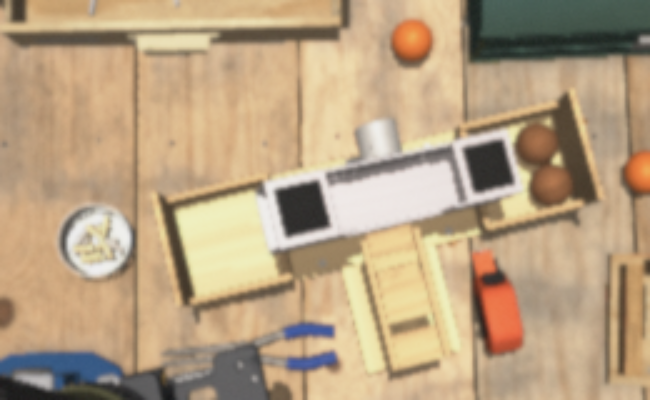

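Nothing has moved since the last picture: the balls are at rest at (537,143) and (551,185), and the tin, pliers and tape are in place.

```bash
python3 -c "
from bench import bot; print(bot.sign_off())"
```

```text
the job is handed in; nothing more can be done
None
```

I tipped the seesaw gate right end down by pressing its raised right plate, then pushed both wooden balls off the shelf lip, and they ran down into the right tray. I handed the job in at about 17 s, with the arm clear and touching nothing.

- **First press missed:** It never reached the plate. I first took the near-zero force and one picture to mean the gate had dropped, but a later picture showed it unchanged. The cameras showed the real fingertips ending about 32 mm short of the reported TCP. I allowed for that, and the second press tipped the gate before I touched any ball.
- **Last checks:** Two top views about 1 s apart show both brown balls at rest in the right tray and the gate still right end down. The screw tin, pliers and tape measure are where they started, judged by eye. Every force I read was small, about 1.5 N at most, though I only sampled it at the end of each move call.

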